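# Fit the blow nozzle to the bench air coupler

### The arm

A 6-joint arm with a two-finger parallel gripper is mounted at the origin on the work surface. World frame = base frame: x ahead of the robot, y to its left, z up, the work surface at z = 0. Lengths are in mm, angles in rad, forces in N, time in s.
With the tool pointing down it reaches from about 350 to 875 mm from the base axis. Payload 4.2 kg.
Tool frame: the origin (TCP) lies at the very end of the fingers, on their centre line; the grasp point (between the pads) lies 19 mm behind it; z points along the fingers, y is the line along which they close (so a half turn about z gives the same grasp; the last joint's range is limited). The gripper opens to 85 mm and grips with 20 to 120 N. Pads are 22 mm wide; open, the fingers measure 114 mm over their backs; the gripper's body (76 mm by 85 mm) begins 54 mm behind the grasp point. The pads swing forward as they close: fully open they stand 13 mm farther back than shut.
Start: joints at [1.416, 0.385, 0.008, 0, -1.194, -0.259], TCP at [251.274, 572.242, 231.312] pointing down, gripper open.
Joint ranges: [-3.14, 3.14], [-1.21, 2.06], [-1.07, 1.41], [-3.16, 2.05], [-2.99, -0.16], [-3.1, 3.1]. Speed limits (rad/s): [2.79, 2.79, 3.14, 3.14, 3.14, 3.14].

### API

Orientations are given as a unit quaternion [x, y, z, w].
In Python, from bench import arm gives the robot as it stands. The module is installed in compiled form; this text tells all that it offers.
- The arm moves only by the tool drive_tool, never from a script. Its argument "targets" is a list of rows, each a list of 5 numbers: the closure, from -1 (fully open) to 1 (shut), then the shift along the tool's x, y, z in mm, then the turn about the tool's z in degrees. In form: [[grip, tx, ty, tz, roll], ...]. A call has 1 to 12 rows; each row is the pose to reach, as a shift and turn from the pose commanded when the call began, along the tool's axes at that moment; what a row does not reach only later rows make up. A row lasts 1/10 s, in which the tool goes at most 50 mm and 8.59 degrees, less where a joint would pass 70% of its speed; a pose out of reach is approached as far as the arm can. A call with a gripper value outside its range is refused whole. The fingers move at their own pace and stop on an object; the grip force is fixed at half the most. Time passes only in rows, so rows that repeat a pose let the fingers close. It gives the time, the measured TCP pose, the force, the opening and the grip force at its end, in the units of the state.
- arm.read_state(): the state, without advancing time (a new reading comes with each control period).
- arm.get_image(name): name is "side" or "top" or "wrist"; returns the picture (384x512x3 uint8, blue, green, red); there is no depth.
- arm.camera_params(name): a dict with "fov_y" (degrees; the focal length in pixels is half the picture's height over the tangent of half this angle, whatever the lens; pixels are square), "cx", "cy" (the principal point, pixels), "rvec" (rotation vector, rad) and "tvec" (3), from world to camera coordinates, as OpenCV has them; the wrist camera has in their place "tool_from_camera" (4x4, takes a point from camera to tool coordinates, whose origin is the TCP and whose axes are the flange's). Camera axes: x right, y down, z forward; pixel columns grow to the right and rows downward; lengths in mm; the calibration is good to about 2 mm. The wrist camera is an equidistant fisheye: a pixel r from the principal point sees the ray r / f radians off the axis. A picture is of the moment at which its call begins: read the wrist's pose just before it. camera_params takes no time and is no camera call.
- arm.job_done(): hands the job in; it is judged then, once.
The state is a dict: "clock": time; "joints": joint angles; "joint_vel": joint speeds; "joint_efforts": joint torques, N m; "position": TCP position; "ee_rot": TCP orientation; "contact_force": force on the tool from outside, world axes, zero at the start; "wrist_torque": the same for the moment, N m; "gripper_width": finger opening in mm; "grasp_force": force on a finger pad.
Only numpy, scipy, OpenCV 4.12 (cv2) and the standard library are available. Lean on these libraries where they do the work, as an engineer would, in place of code of your own. Each camera call takes 0.05 s, during which the arm holds its last target. There are 200 camera calls.

### The job

Make the bench air point ready for dusting boards: first push the coupler's knurled sleeve back (down) until its catch holds it there by itself and let go of it, then take the blow nozzle out of the rack and press its plug end straight down into the coupler until it is fully home and the sleeve snaps forward (up) again and locks it. Press gently, never with more than about 40 N, leave the other things where they are, and let go of the nozzle at the end.

Things in the scene. Friction and masses are not known exactly. Their poses are not given: they have to be found in the camera images.
- foot: Bench air point: dark steel foot 100 x 100 x 24 mm fixed to the bench, origin at the centre of its underside, z up, brass air fitting on its +x side. It carries an upright quick coupler, mouth up: brass body 28 mm wide, nose top nominally 88 mm above the bench, bore 18 mm wide, all but sharp at its mouth, round steel sleeve around it
- air_point (a point): On the foot's centre line, 88 mm above the bench, axes as the foot. The coupler's mount is set anywhere up to 5 mm higher or lower (all heights given are +-5 mm) and floats: its axis is up to 9.5 mm from here along foot x and also foot y. Pushed sideways with over 4 N it slides and stays, so closing the fingers on the sleeve along foot x, then y, centres it
- sleeve (a joint): Knurled steel sleeve, 42 mm outside, 32 inside, 34 tall; top nominally 90 mm above the bench when forward. Value: m pushed back (down), 0 = forward. Spring 4 N at 0, 8 N at 0.012, plus up to 8 N on the way to push the catch aside. The catch snaps over it past about 0.0115 and holds it near there; hard stop at 0.014. Forward, jaws bar the bore; back, it is open
- catch (a joint): Small sprung steel catch low on the coupler in the foot's (+x,+y) diagonal, up to 34 mm from the coupler axis, top 60 mm above the bench, nominally. Value: m moved outward, 0 = at rest; it lets the sleeve go at 0.003. It moves with the valve. Gripping the sleeve along foot x or y stays clear of it
- valve (a joint): Air valve in the bore, m pushed down by the plug, spring 4.5 N at 0, 6.5 N at 0.004. The plug meets it 4 mm before fully home (30 mm deep, collar on the nose); about 1 mm before home it frees the catch, the sleeve jumps forward and its jaws lock the plug. It then lifts the locked plug by up to 2.5 mm
- press (a joint): How far the coupler is pressed down into its rubber mount, m: 0 unloaded, 1 mm per 16 N of downward push on coupler or sleeve. More than 0.0025 (40 N) is too hard
- rack: Grey plastic rack block 60 x 120 x 44 mm fixed on the bench, origin at the centre of its underside. Two 18 mm holes 32 mm either side of its centre along its y hold the nozzle and the spare tip, in either order; collars rest on its top. Fingers closing along its x stay clear of the neighbour
- nozzle: Aluminium blow nozzle, round, 100 mm tall, about 140 g, plug end down in the rack. Origin: centre of the plug's foot, z up. Plug 16 mm wide to 30 mm, groove at 10 to 16, foot edge eased to 14.6; collar 26 wide, 30 to 38; grip 22 wide, 38 to 78 (hold at about 62), then a taper. Origin height 14 mm in the rack, 58 mm (nominal) fully home in the coupler
- spare_tip: Bystander: squat brass tip with a domed head 34 mm wide, 52 mm tall, in the other hole of the rack; origin at the centre of its foot
- flux_bottle: Bystander: small white bottle, 34 mm wide, 65 mm tall, origin under its centre
- screw_jar: Bystander: low clear jar, 56 mm wide, 40 mm tall, origin under its centre
- driver: Bystander: black-handled screwdriver 170 mm long lying on the mat, origin under its middle
Things that resemble listed ones, but are neither listed nor needed, are in the scene too. Of the things that look like the nozzle, the smallest one is meant.

How it is judged (in metres and radians):
On the way, in this order (a step that is already met when the one before it is completed fails the run):
1. the sleeve is back on its catch and nobody holds it (value of joint sleeve above 0.0095 m and contact force between the fingers and foot below 0.3 N), for 0.3 s.
2. the plug is in the coupler's mouth while the sleeve is still back (value of joint sleeve above 0.0095 m and horizontal distance between nozzle and air_point below 0.018 m and height (world z) of nozzle below 0.079 m and angle between nozzle's own z axis and vertical below 0.15 rad), for 0.06 s.
At the end, for the whole second after the job is handed in: the sleeve is forward again (within 2 mm), the nozzle stands upright (within 0.12 rad) and at rest, locked in the coupler, holding the valve open by over 1 mm, its origin below 70 mm above the bench and within 18 mm of the air point's centre line, and is released (value of joint sleeve below 0.002 m and horizontal distance between nozzle and air_point below 0.018 m and value of joint valve above 0.001 m and height (world z) of nozzle below 0.07 m and angle between nozzle's own z axis and vertical below 0.12 rad and linear speed of nozzle below 0.02 m/s); the robot touches nothing.
It fails at once if the coupler is pressed down with more than 40 N (value of joint press above 0.0025 m).
It fails at once if the nozzle is dropped or laid over (angle between nozzle's own z axis and vertical above 0.7 rad).
It fails at once if a bystander is disturbed (distance of any of spare_tip, flux_bottle, screw_jar, driver from where it was at the start of the episode above 0.025 m).
It also fails if it takes over 64 s, if anything falls off the work surface, if the arm or the gripper's body presses on something with over 40 N, if the wrist force passes 120 N, or if a joint passes its speed limit or range.

## Working session

There is one attempt and no reset: what is moved stays moved. The work goes in short steps, Python scripts to look and compute and a tool call to move; the robot and the scene stay as the last step left them, time stands still between calls to the robot, and variables do not carry over. Pictures are saved under pics/ and viewed, at most 10 in all, crops included, and the job is handed in when it is done.

Besides the shell and the picture viewer there is one more tool, called after "Request:" by a JSON object that holds its "api" and its "payload". drive_tool: Moves the arm, as the interface text tells. Its arguments: {"type":"object","properties":{"targets":{"type":"array","items":{"type":"array","items":{"type":"number"}}}},"required":["targets"]}

```bash
mkdir -p pics; ls; python3 - <<'E'
from bench import arm
import cv2,numpy as np
s=arm.read_state();print({k:np.round(v,3).tolist() for k,v in s.items()})
for n in("side","top","wrist"):
    print(n,{k:np.round(v,4).tolist() for k,v in arm.camera_params(n).items()})
    cv2.imwrite(f"pics/{n}0.png",arm.get_image(n))
a=cv2.imread("pics/side0.png");b=cv2.imread("pics/top0.png")
E
```

```text
pics
{'clock': 0.0, 'joints': [1.416, 0.386, 0.007, -0.001, -1.194, -0.259], 'joint_vel': [-0.001, -0.002, 0.001, -0.0, 0.0, 0.0], 'joint_efforts': [0.0, -39.229, 18.841, 4.186, -0.005, -0.0], 'position': [251.045, 571.732, 230.224], 'ee_rot': [0.979, -0.206, -0.0, 0.001], 'contact_force': [-0.748, 0.461, 0.318], 'wrist_torque': [0.01, -0.027, -0.038], 'grasp_force': 0.0, 'gripper_width': 85.879}
side {'fov_y': 43.1776, 'cx': 253.4007, 'cy': 194.1909, 'rvec': [2.2072, -0.3464, 0.1536], 'tvec': [-560.0323, 187.9574, 873.2143]}
top {'fov_y': 53.0549, 'cx': 253.0152, 'cy': 189.7884, 'rvec': [2.094, -2.1338, 0.1643], 'tvec': [42.0476, 596.0224, 851.2945]}
wrist {'fov_y': 65.7065, 'cx': 258.0304, 'cy': 194.2619, 'tool_from_camera': [[-0.0003, -0.9508, -0.3099, 80.1575], [1.0, -0.0003, -0.0002, 0.1719], [0.0001, -0.3099, 0.9508, -141.8063], [0.0, 0.0, 0.0, 1.0]]}
```

View pics/top0.png

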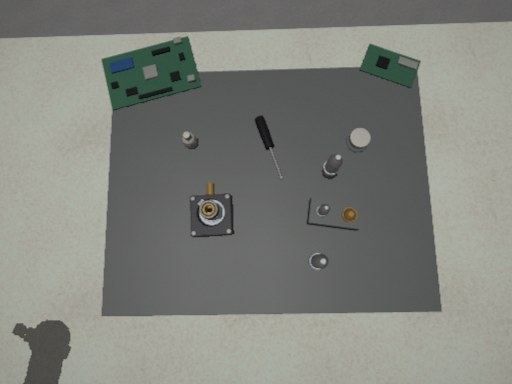

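View pics/side0.png

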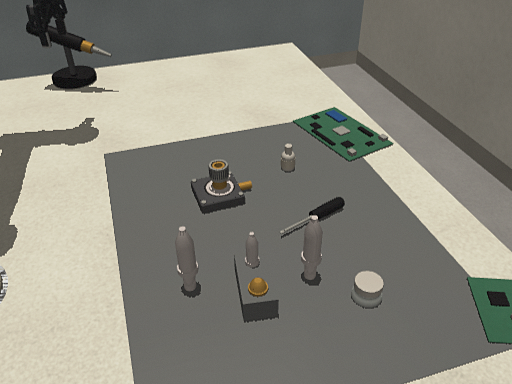

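```bash
cat >h.py <<'E'
import numpy as np,cv2
from bench import arm
from scipy.spatial.transform import Rotation as R
def cam(n,pose=None):
    p=arm.camera_params(n);f=192/np.tan(np.radians(p["fov_y"])/2)
    if n=="wrist":
        s=pose or arm.read_state();T=np.eye(4);T[:3,:3]=R.from_quat(s["ee_rot"]).as_matrix();T[:3,3]=s["position"]
        C=T@np.array(p["tool_from_camera"]);return f,p["cx"],p["cy"],C[:3,:3],C[:3,3],True
    r=R.from_rotvec(p["rvec"]).as_matrix();return f,p["cx"],p["cy"],r.T,-r.T@np.array(p["tvec"]),False
def ray(c,u,v):
    f,cx,cy,M,o,fish=c;x,y=(u-cx)/f,(v-cy)/f
    if fish:
        t=np.hypot(x,y);k=np.sin(t)/max(t,1e-9);d=np.array([x*k,y*k,np.cos(t)])
    else: d=np.array([x,y,1.])
    return o,M@d
def plane(c,u,v,z):
    o,d=ray(c,u,v);return o+d*(z-o[2])/d[2]
def two(c1,p1,c2,p2):
    o1,d1=ray(c1,*p1);o2,d2=ray(c2,*p2);d1=d1/np.linalg.norm(d1);d2=d2/np.linalg.norm(d2)
    t=np.linalg.lstsq(np.c_[d1,-d2],o2-o1,rcond=None)[0];a=o1+t[0]*d1;b=o2+t[1]*d2
    return (a+b)/2,np.linalg.norm(a-b)
E
python3 - <<'E'
from h import *
t=cam("top");np.set_printoptions(precision=1,suppress=True)
print("cam",t[4],cam("side")[4])
for n,u,v,z in[("screw",192,198,25),("screw",230,197,25),("screw",194,234,25),("screw",229,231,25),("fit",211,188,14),("mouth",209,209,88),("noztip",325,208,114),("tip",350,214,66),("d1",338,156,130),("d2",323,261,130)]:
    print(n,plane(t,u,v,z))
a=cv2.imread("pics/top0.png");s=cv2.imread("pics/side0.png")
A=[cv2.resize(a[180:250,180:250],(400,400),interpolation=2),cv2.resize(a[180:250,295:365],(400,400),interpolation=2)]
cv2.imwrite("pics/crop0.png",np.hstack(A))
E
```

```text
cam [432.7   8.2 945.8] [ 368.8 -719.4  676.7]
screw [585.1 180.6  25. ]
screw [585.6  87.8  25. ]
screw [497.6 174.7  25. ]
screw [503.2  90.7  25. ]
fit [611.  135.8  14. ]
mouth [548.7 130.   88. ]
noztip [ 542.3 -126.2  114. ]
tip [ 533.7 -190.    66. ]
d1 [ 653.7 -157.5  130. ]
d2 [ 429.5 -113.9  130. ]
```

View pics/crop0.png

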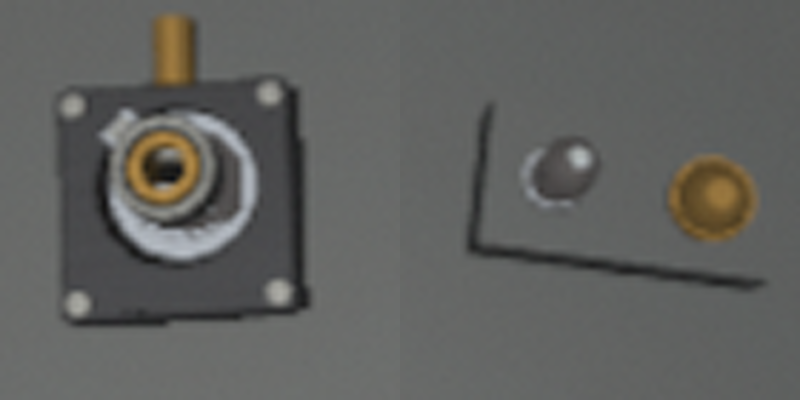

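```bash
python3 - <<'E'
from h import *
t=cam("top");np.set_printoptions(precision=1,suppress=True)
P=[plane(t,u,v,25) for u,v in[(192.6,198.2),(227.1,196.3),(193.5,233.2),(228.8,231.1)]]
print("c",sum(P)/4);dx=(P[0]+P[1]-P[2]-P[3])[:2];dy=(P[0]+P[2]-P[1]-P[3])[:2]
print("yaw",np.degrees(np.arctan2(dx[1],dx[0])),np.degrees(np.arctan2(dy[1],dy[0]))-90,np.linalg.norm(dx)/2)
print("mouth",plane(t,208.35,209.2,89))
a=plane(t,326.5,207.1,114);b=plane(t,321.2,210.6,50);c=plane(t,349.4,214.6,60);print(a,b,c)
q1=plane(t,295+488/5.714,180+105/5.714,0);q2=plane(t,295+470/5.714,180+248/5.714,0);q3=plane(t,295+765/5.714,180+284/5.714,0);print(q1,q2,q3)
d=(q2-q3);print("rack yaw",np.degrees(np.arctan2(d[1],d[0]))-90); d=b-c;print(np.degrees(np.arctan2(d[1],d[0]))-90,np.linalg.norm(d[:2]))
s=arm.read_state();print(R.from_quat(s["ee_rot"]).as_matrix(), s["clock"])
E
```

```text
c [543.6 135.3  25. ]
yaw 2.346923732579693 2.1653972983498164 84.80720889399379
mouth [548.1 131.3  89. ]
[ 544.2 -129.5  114. ] [ 544.8 -127.4   50. ] [ 533.  -189.9   60. ]
[ 578.5 -281.8    0. ] [ 517.  -269.5    0. ] [ 499.4 -392.4    0. ]
rack yaw -8.153536291459275
-10.668152163369157 63.6450999069472
[[ 0.9 -0.4 -0. ]
 [-0.4 -0.9 -0. ]
 [ 0.   0.  -1. ]] 0.15
```

```bash
cat >>h.py <<'E'
def delta(x,y,z,yaw):
    """shift in tool axes to the target and roll (deg) making tool y point along world yaw (mod 180)"""
    s=arm.read_state();M=R.from_quat(s["ee_rot"]).as_matrix()
    d=M.T@(np.array([x,y,z])-s["position"]);c=np.degrees(np.arctan2(M[1,1],M[0,1]))
    r=-((yaw-c+90)%180-90)
    print("shift",np.round(d,1),"roll",round(r,1),"j6",round(s["joints"][5],2),"pos",np.round(s["position"],1),"cmd z tilt",np.round(M[:,2],3),"t",s["clock"])
E
python3 -c "
from h import *
delta(548,131,150,2.3)"
```

```text
shift [449.1 284.   81. ] roll 64.0 j6 -0.26 pos [251.1 571.8 230.5] cmd z tilt [-0.001 -0.002 -1.   ] t 0.15
```

Request:
{"api": "drive_tool", "payload": {"targets": [[-1,40,25,7,6],[-1,80,50,14,12],[-1,120,76,21,18],[-1,160,101,28,24],[-1,200,126,35,30],[-1,240,152,42,36],[-1,280,177,49,42],[-1,320,202,56,48],[-1,360,228,63,54],[-1,400,253,70,60],[-1,449,284,80,64],[-1,449,284,80,64]]}}

```text
clock: 1.35
position: [549.2, 127.6, 149.7]
ee_rot: [0.719, -0.695, -0.0, 0.001]
contact_force: [0.2, 0.3, 0.3]
gripper_width: 85.7
grasp_force: 0.0
```

```bash
python3 - <<'E'
from h import *
delta(548,131,60,2.3)
cv2.imwrite("pics/w1.png",arm.get_image("wrist"))
E
```

```text
shift [-3.6  0.9 89.7] roll -0.4 j6 -0.48 pos [549.2 127.6 149.7] cmd z tilt [-0.002 -0.001 -1.   ] t 1.35
```

View pics/w1.png

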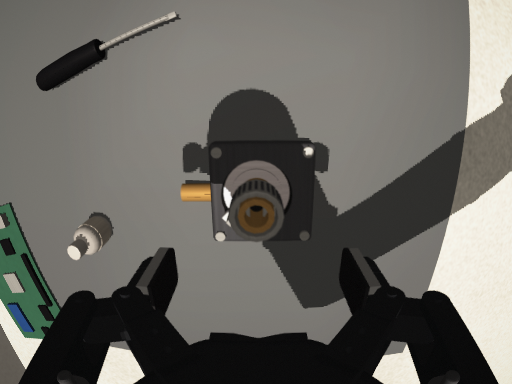

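```bash
python3 - <<'E'
from h import *
np.set_printoptions(precision=1,suppress=True)
c=cam("wrist")
P=[plane(c,u,v,25) for u,v in[(216,153),(308,152),(220.5,237),(304,236)]]
print(sum(P)/4);d=P[0]+P[2]-P[1]-P[3];e=-P[0]-P[1]+P[2]+P[3]
for k in(d,e):print(np.degrees(np.arctan2(k[1],k[0])),np.linalg.norm(k)/2)
for z in(84,89,94):print(plane(c,256.5,214,z))
E
```

```text
[545.  137.2  25. ]
2.641095729717037 83.97944255358344
92.38476444118712 84.72026173307522
[550.5 131.6  84. ]
[550.5 129.6  89. ]
[550.6 127.6  94. ]
```

Request:
{"api": "drive_tool", "payload": {"targets": [[-1,-3,0,20,-0.4],[-1,-3,0,50,-0.4],[-1,-3,0,75,-0.4],[-1,-3,0,88,-0.4],[0,-3,0,88,-0.4],[0,-3,0,88,-0.4],[0,-3,0,88,-0.4],[0.2,-3,0,88,-0.4],[0.2,-3,0,88,-0.4],[0.2,-3,0,88,-0.4]]}}

```text
clock: 2.4
position: [549.6, 135.5, 64.8]
ee_rot: [0.724, -0.69, 0.001, -0.002]
contact_force: [2.0, 1.7, 3.9]
gripper_width: 39.6
grasp_force: 61.1
```

Request:
{"api": "drive_tool", "payload": {"targets": [[-1,0,0,0,0],[-1,0,0,0,0],[-1,0,0,0,0],[-1,0,0,-25,0],[-1,0,0,-40,8],[-1,0,0,-40,16],[-1,0,0,-40,24],[-1,0,0,-40,32],[-1,0,0,-40,40],[-1,0,0,-40,48],[-1,0,0,-40,56],[-1,0,0,-40,64]]}}

```text
clock: 3.6
position: [547.4, 134.3, 102.7]
ee_rot: [-0.245, 0.97, -0.0, -0.001]
contact_force: [-0.2, 0.2, 0.1]
gripper_width: 85.8
grasp_force: 0.0
```

Request:
{"api": "drive_tool", "payload": {"targets": [[-1,0,0,0,8],[-1,0,0,0,16],[-1,0,0,0,24],[-1,0,0,0,26],[-1,0,0,0,26],[-1,0,0,0,26]]}}

```text
clock: 4.2
position: [547.7, 134.5, 102.9]
ee_rot: [-0.024, 1.0, -0.0, -0.001]
contact_force: [-0.1, -0.2, 0.1]
gripper_width: 85.5
grasp_force: 0.0
```

```bash
python3 - <<'E'
from h import *
delta(549.6,131,62,92.4)
cv2.imwrite("pics/w2.png",arm.get_image("wrist"))
E
```

```text
shift [-1.8 -3.5 40.9] roll 0.3 j6 -2.05 pos [547.7 134.5 102.9] cmd z tilt [-0.001 -0.    -1.   ] t 4.2
```

View pics/w2.png

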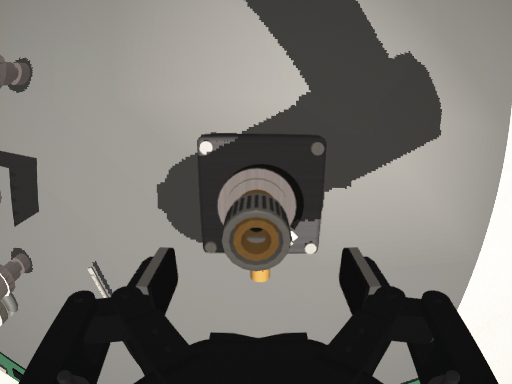

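Request:
{"api": "drive_tool", "payload": {"targets": [[-1,-2,0,20,0.3],[-1,-2,0,41,0.3],[-1,-2,0,41,0.3],[0.2,-2,0,41,0.3],[0.2,-2,0,41,0.3],[0.2,-2,0,41,0.3],[0.2,-2,0,41,0.3],[0.2,-2,0,41,0.3],[0.2,-2,0,41,0.3]]}}

```text
clock: 5.15
position: [550.7, 134.8, 63.4]
ee_rot: [-0.021, 1.0, 0.0, 0.001]
contact_force: [0.2, -2.0, 5.3]
gripper_width: 40.8
grasp_force: 60.0
```

Request:
{"api": "drive_tool", "payload": {"targets": [[0.3,0,0,1.5,0],[0.3,0,0,3,0],[0.3,0,0,4.5,0],[0.3,0,0,6,0],[0.3,0,0,6,0],[0.3,0,0,6,0]]}}

```text
clock: 5.75
position: [550.7, 134.8, 58.2]
ee_rot: [-0.021, 1.0, 0.0, 0.001]
contact_force: [-2.6, -2.1, 10.9]
gripper_width: 40.3
grasp_force: 60.6
```

Request:
{"api": "drive_tool", "payload": {"targets": [[0.3,0,0,1,0],[0.3,0,0,2,0],[0.3,0,0,3,0],[0.3,0,0,4,0],[0.3,0,0,4,0],[0.3,0,0,4,0]]}}

```text
clock: 6.35
position: [550.7, 134.8, 53.7]
ee_rot: [-0.021, 1.0, 0.0, 0.001]
contact_force: [-0.5, -1.7, 8.5]
gripper_width: 40.7
grasp_force: 60.3
```

Request:
{"api": "drive_tool", "payload": {"targets": [[0.3,0,0,0.5,0],[0.3,0,0,1,0],[0.3,0,0,1.5,0],[0.3,0,0,1.5,0],[0.3,0,0,1.5,0]]}}

```text
clock: 6.85
position: [550.7, 134.8, 51.9]
ee_rot: [-0.021, 1.0, 0.0, 0.001]
contact_force: [-0.3, -2.3, 6.7]
gripper_width: 40.4
grasp_force: 60.2
```

Request:
{"api": "drive_tool", "payload": {"targets": [[0.3,0,0,0.5,0],[0.3,0,0,1,0],[0.3,0,0,1,0],[0.3,0,0,1,0]]}}

```text
clock: 7.25
position: [550.8, 134.8, 51.0]
ee_rot: [-0.021, 1.0, 0.0, 0.001]
contact_force: [-0.3, -1.0, 7.3]
gripper_width: 40.6
grasp_force: 60.2
```

Request:
{"api": "drive_tool", "payload": {"targets": [[0.3,0,0,0.5,0],[0.3,0,0,1,0],[0.3,0,0,1,0],[0.3,0,0,1,0]]}}

```text
clock: 7.65
position: [550.8, 134.8, 50.0]
ee_rot: [-0.021, 1.0, 0.0, 0.001]
contact_force: [-0.5, -2.0, 8.0]
gripper_width: 40.9
grasp_force: 60.2
```

Request:
{"api": "drive_tool", "payload": {"targets": [[0.3,0,0,0.5,0],[0.3,0,0,1,0],[0.3,0,0,1,0],[0.3,0,0,1,0]]}}

```text
clock: 8.05
position: [550.8, 134.8, 49.8]
ee_rot: [-0.021, 1.0, 0.0, 0.001]
contact_force: [-2.4, -2.9, 11.8]
gripper_width: 40.9
grasp_force: 60.7
```

Request:
{"api": "drive_tool", "payload": {"targets": [[-1,0,0,0,0],[-1,0,0,0,0],[-1,0,0,0,0],[-1,0,0,0,0],[-1,0,0,-20,0],[-1,0,0,-50,0],[-1,0,0,-70,0],[-1,0,0,-70,0],[-1,0,0,-70,0]]}}

```text
clock: 8.95
position: [549.8, 134.8, 117.6]
ee_rot: [-0.021, 1.0, 0.0, -0.0]
contact_force: [-1.2, -0.3, 0.4]
gripper_width: 85.2
grasp_force: 0.0
```

```bash
python3 - <<'E'
from h import *
delta(549.6,134.8,120,92.4)
cv2.imwrite("pics/w3.png",arm.get_image("wrist"))
E
```

```text
shift [ 0.2 -0.  -2.4] roll -0.0 j6 -2.06 pos [549.8 134.8 117.6] cmd z tilt [-0.  0. -1.] t 8.95
```

View pics/w3.png

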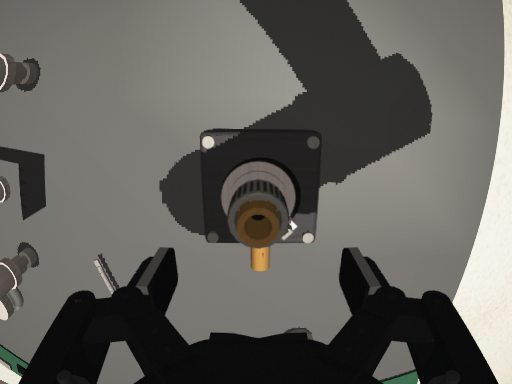

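```bash
python3 - <<'E'
from h import *
np.set_printoptions(precision=1,suppress=True)
c=cam("wrist")
for z in(83,88,93):print(plane(c,258.5,227,z))
P=[plane(c,u,v,25) for u,v in[(208,142.5),(313,142.5),(212,238),(308,238)]];print(sum(P)/4)
delta(544.5,-129,135,-9+90)
delta(544.5,-129,135,-9)
E
```

```text
[549.9 134.4  83. ]
[547.6 134.3  88. ]
[545.4 134.2  93. ]
[544.9 135.8  25. ]
shift [  15.8 -263.1  -18. ] roll 11.4 j6 -2.06 pos [549.3 134.6 116.9] cmd z tilt [-0. -0. -1.] t 9.0
shift [  15.8 -263.1  -18. ] roll -78.6 j6 -2.06 pos [549.3 134.6 116.9] cmd z tilt [-0. -0. -1.] t 9.0
```

```bash
python3 - <<'E'
from h import *
np.set_printoptions(precision=1,suppress=True)
t=cam("top");s=cam("side")
for a,b in[((338.5,156),(313,217)),((323.5,261.5),(182,229)),((326.5,207.1),(251.5,234))]:print(two(t,a,s,b))
E
```

```text
(array([ 647.4, -154.9,  145.6]), np.float64(4.019720785333581))
(array([ 429.3, -113. ,  143.3]), np.float64(1.5465680979075678))
(array([ 544.3, -129.6,  113.7]), np.float64(0.15036600401074185))
```

Request:
{"api": "drive_tool", "payload": {"targets": [[-1,1,-25,-5,1],[-1,3,-50,-10,2],[-1,4,-75,-18,3],[-1,6,-100,-18,4],[-1,7,-125,-18,5],[-1,9,-150,-18,6],[-1,10,-175,-18,7],[-1,12,-200,-18,8],[-1,14,-230,-18,10],[-1,16,-263,-18,11.4],[-1,16,-263,-18,11.4],[-1,16,-263,-18,11.4]]}}

```text
clock: 10.2
position: [544.2, -129.2, 134.3]
ee_rot: [0.079, 0.997, -0.0, -0.001]
contact_force: [0.4, 1.7, -0.3]
gripper_width: 85.9
grasp_force: 0.0
```

```bash
python3 - <<'E'
from h import *
delta(544.5,-129,135,-9+90)
cv2.imwrite("pics/w4.png",arm.get_image("wrist"))
E
```

```text
shift [-0.3  0.3 -0.7] roll -0.1 j6 -1.79 pos [ 544.2 -129.2  134.3] cmd z tilt [-0.003  0.    -1.   ] t 10.2
```

View pics/w4.png

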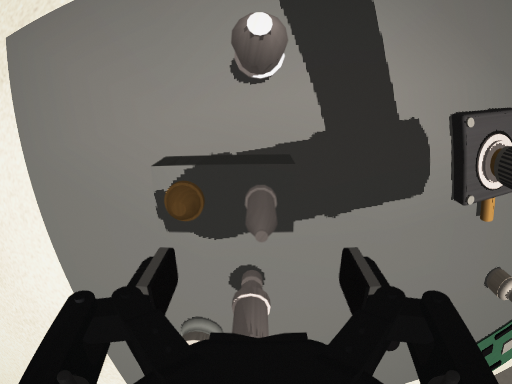

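```bash
python3 - <<'E'
from h import *
np.set_printoptions(precision=1,suppress=True)
c=cam("wrist")
print(plane(c,262,237,114),plane(c,261,190,52), plane(c,184,202,60))
M=c[3]
s=arm.read_state();T=R.from_quat(s["ee_rot"]).as_matrix()
for p in(plane(c,262,237,114),plane(c,261,190,52)):print("tool",T.T@(p-s["position"]))
E
```

```text
[ 546.  -126.7  114. ] [ 535.4 -125.1   52. ] [ 533.1 -186.3   60. ]
tool [-1.3  2.1 20.6]
tool [ 9.3  2.  82.7]
```

Request:
{"api": "drive_tool", "payload": {"targets": [[-1,0,2,0,-8],[-1,0,2,0,-16],[-1,0,2,0,-24],[-1,0,2,0,-32],[-1,0,2,0,-40],[-1,0,2,0,-48],[-1,0,2,0,-56],[-1,0,2,0,-64],[-1,0,2,0,-72],[-1,0,2,0,-80],[-1,0,2,0,-88],[-1,0,2,0,-90]]}}

```text
clock: 11.45
position: [545.3, -125.3, 135.3]
ee_rot: [-0.651, 0.759, 0.0, -0.0]
contact_force: [0.6, -0.3, -0.4]
gripper_width: 85.0
grasp_force: 0.0
```

Request:
{"api": "drive_tool", "payload": {"targets": [[-1,0,0,0,0],[-1,0,0,0,0]]}}

```text
clock: 11.65
position: [545.3, -125.8, 135.5]
ee_rot: [-0.65, 0.76, 0.0, -0.0]
contact_force: [-0.2, -0.5, -0.0]
gripper_width: 85.6
grasp_force: 0.0
```

```bash
python3 - <<'E'
from h import *
delta(545,-127.2,56,-9)
cv2.imwrite("pics/w5.png",arm.get_image("wrist"))
E
```

```text
shift [ 1.4  0.  79.5] roll 0.0 j6 -0.22 pos [ 545.3 -125.8  135.5] cmd z tilt [-0.001  0.    -1.   ] t 11.65
```

View pics/w5.png

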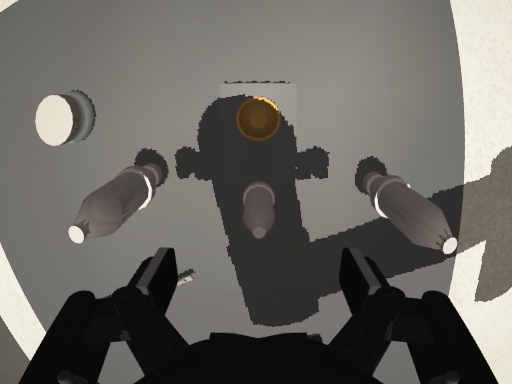

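Request:
{"api": "drive_tool", "payload": {"targets": [[-1,1.4,0,25,0],[-1,1.4,0,50,0],[-1,1.4,0,70,0],[-1,1.4,0,79,0],[-1,1.4,0,79,0],[-1,1.4,0,79,0],[-1,1.4,0,79,0]]}}

```text
clock: 12.4
position: [546.1, -128.0, 58.0]
ee_rot: [-0.649, 0.76, -0.001, 0.001]
contact_force: [-0.0, 0.3, -0.1]
gripper_width: 85.6
grasp_force: 0.0
```

Request:
{"api": "drive_tool", "payload": {"targets": [[0.6,0,0,0,0],[0.6,0,0,0,0],[0.6,0,0,0,0],[0.6,0,0,0,0],[0.6,0,0,0,0],[0.6,0,0,0,0],[0.6,0,0,0,0]]}}

```text
clock: 13.1
position: [545.2, -128.1, 57.1]
ee_rot: [-0.649, 0.76, -0.0, 0.0]
contact_force: [-1.0, 0.5, 3.8]
gripper_width: 20.5
grasp_force: 58.5
```

Request:
{"api": "drive_tool", "payload": {"targets": [[0.6,0,0,-10,0],[0.6,0,0,-25,0],[0.6,0,0,-45,0],[0.6,0,0,-65,0],[0.6,0,0,-80,0],[0.6,0,0,-90,0],[0.6,0,0,-90,0]]}}

```text
clock: 13.8
position: [545.9, -128.1, 148.3]
ee_rot: [-0.649, 0.76, -0.001, 0.001]
contact_force: [-0.4, 1.2, -1.9]
gripper_width: 20.8
grasp_force: 58.7
```

```bash
python3 - <<'E'
from h import *
print(arm.read_state()["gripper_width"],arm.read_state()["contact_force"])
delta(549.7,134.0,147,2.4)
cv2.imwrite("pics/w6.png",arm.get_image("wrist"))
E
```

```text
20.794370418465526 [-0.40294503  1.20148492 -1.94086225]
shift [-259.4   37.2    1.3] roll -11.4 j6 -0.22 pos [ 545.9 -128.1  148.3] cmd z tilt [ 0.003  0.    -1.   ] t 13.8
```

View pics/w6.png

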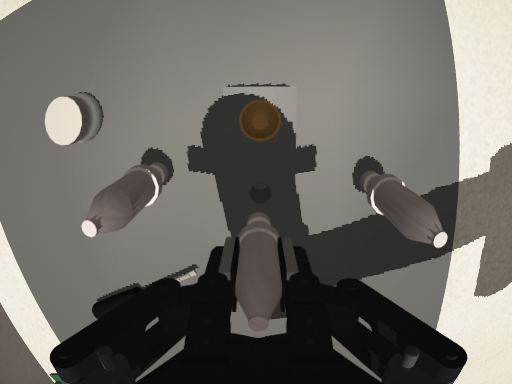

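```bash
python3 - <<'E'
from h import *
np.set_printoptions(precision=1,suppress=True)
g=cv2.imread("pics/w6.png")[195:260,258:262].mean(1).mean(1);print(g.round())
c=cam("wrist");s=arm.read_state();T=R.from_quat(s["ee_rot"]).as_matrix()
# camera-to-tool ray on tool z=43 for rows
for v in(212,213,214,215):
    p=plane(c,260,v,s["position"][2]-43);print(v,T.T@(p-s["position"]))
E
```

```text
[ 35.  35.  35.  35.  35.  34.  35.  37.  43.  46.  47.  46.  47.  47.
  47.  47.  50.  63.  75.  75.  76.  81.  96. 104. 105.  98.  79.  77.
  77.  78.  77.  77.  81.  94. 104. 102.  90.  74.  74.  75.  75.  75.
  75.  75.  75.  75.  75.  75.  74.  75.  75.  75.  75.  76.  76.  75.
  76.  76.  76.  76.  76.  76.  76.  76.  76.]
212 [ 7.1  0.7 43. ]
213 [ 6.4  0.7 43. ]
214 [ 5.7  0.7 43. ]
215 [ 5.   0.7 43. ]
```

Request:
{"api": "drive_tool", "payload": {"targets": [[0.6,-25,4,0,-1],[0.6,-50,7,0,-2],[0.6,-75,11,0,-3],[0.6,-100,15,0,-4],[0.6,-125,18,0,-5],[0.6,-150,22,0,-6],[0.6,-175,26,0,-7],[0.6,-200,29,0,-8],[0.6,-225,33,0,-10],[0.6,-245,36,0,-11],[0.6,-259,37,0,-11.4],[0.6,-259,37,0,-11.4]]}}

```text
clock: 15.05
position: [549.0, 134.8, 145.8]
ee_rot: [0.722, -0.692, -0.0, 0.001]
contact_force: [-0.2, 0.1, -1.4]
gripper_width: 20.6
grasp_force: 58.8
```

Request:
{"api": "drive_tool", "payload": {"targets": [[0.6,0,0,0,0],[0.6,0,0,0,0]]}}

```text
clock: 15.25
position: [548.9, 132.7, 146.4]
ee_rot: [0.721, -0.693, -0.0, 0.0]
contact_force: [-0.0, -0.1, -2.3]
gripper_width: 20.4
grasp_force: 58.8
```

```bash
python3 - <<'E'
from h import *
np.set_printoptions(precision=1,suppress=True)
delta(549.7,134.0,147,2.4)
cv2.imwrite("pics/w7.png",arm.get_image("wrist"));cv2.imwrite("pics/s7.png",arm.get_image("side"))
w=cv2.imread("pics/w7.png")[120:320,170:350];s=cv2.imread("pics/s7.png")[90:210,165:273]
cv2.imwrite("pics/c7.png",np.hstack([cv2.resize(w,(405,450)),cv2.resize(s,(394,450)) [:, :394]]))
E
```

```text
shift [-1.3 -0.9 -0.6] roll -0.1 j6 -0.48 pos [548.9 132.7 146.4] cmd z tilt [-0. -0. -1.] t 15.25
```

View pics/c7.png

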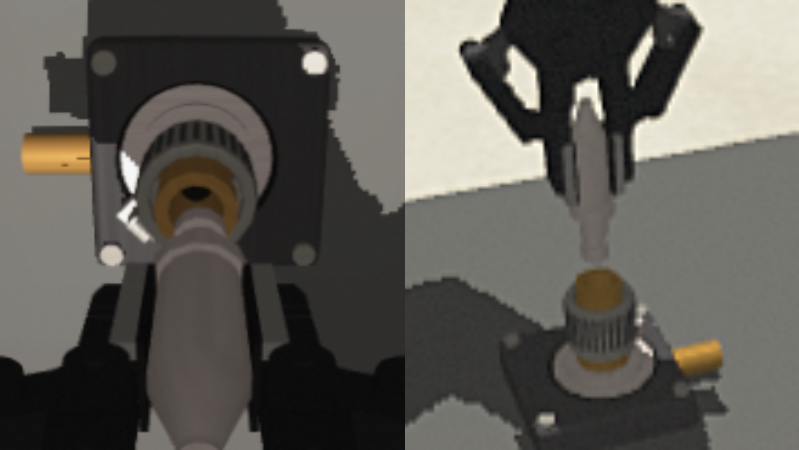

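Request:
{"api": "drive_tool", "payload": {"targets": [[0.6,-1.3,-0.9,5,0],[0.6,-1.3,-0.9,10,0],[0.6,-1.3,-0.9,15,0],[0.6,-1.3,-0.9,17,0],[0.6,-1.3,-0.9,17,0],[0.6,-1.3,-0.9,17,0]]}}

```text
clock: 15.95
position: [550.1, 134.9, 129.8]
ee_rot: [0.722, -0.692, 0.0, -0.0]
contact_force: [-0.4, -0.3, -1.7]
gripper_width: 20.8
grasp_force: 58.8
```

Request:
{"api": "drive_tool", "payload": {"targets": [[0.6,0,0,0,0],[0.6,0,0,1,0],[0.6,0,0,2,0],[0.6,0,0,2,0]]}}

```text
clock: 16.35
position: [549.9, 134.8, 127.7]
ee_rot: [0.722, -0.692, -0.0, 0.0]
contact_force: [-0.1, 0.2, -1.5]
gripper_width: 20.3
grasp_force: 58.8
```

Request:
{"api": "drive_tool", "payload": {"targets": [[0.6,0.6,0,0,0],[0.6,0.6,0,1,0],[0.6,0.6,0,2,0],[0.6,0.6,0,3,0],[0.6,0.6,0,4,0],[0.6,0.6,0,4,0]]}}

```text
clock: 16.95
position: [549.9, 134.2, 123.6]
ee_rot: [0.722, -0.692, -0.0, 0.0]
contact_force: [0.2, 0.4, -1.1]
gripper_width: 21.2
grasp_force: 58.8
```

Request:
{"api": "drive_tool", "payload": {"targets": [[0.6,0,0,1,0],[0.6,0,0,2,0],[0.6,0,0,3,0],[0.6,0,0,4,0],[0.6,0,0,4,0]]}}

```text
clock: 17.45
position: [549.9, 134.2, 119.6]
ee_rot: [0.722, -0.692, -0.0, 0.0]
contact_force: [0.1, -0.9, -1.3]
gripper_width: 20.1
grasp_force: 58.8
```

Request:
{"api": "drive_tool", "payload": {"targets": [[0.6,0,0,1.5,0],[0.6,0,0,3,0],[0.6,0,0,4.5,0],[0.6,0,0,6,0],[0.6,0,0,7.5,0],[0.6,0,0,9,0],[0.6,0,0,9,0]]}}

```text
clock: 18.15
position: [549.9, 134.2, 110.5]
ee_rot: [0.722, -0.692, -0.0, 0.0]
contact_force: [-0.1, -0.0, -1.6]
gripper_width: 20.9
grasp_force: 58.8
```

Request:
{"api": "drive_tool", "payload": {"targets": [[0.6,0,0,1,0],[0.6,0,0,2,0],[0.6,0,0,3,0],[0.6,0,0,4,0],[0.6,0,0,5,0],[0.6,0,0,5,0]]}}

```text
clock: 18.75
position: [549.9, 134.2, 105.6]
ee_rot: [0.722, -0.692, -0.0, 0.0]
contact_force: [-0.1, -0.5, -1.9]
gripper_width: 20.1
grasp_force: 58.8
```

Request:
{"api": "drive_tool", "payload": {"targets": [[0.6,0,0,1,0],[0.6,0,0,2,0],[0.6,0,0,3,0],[0.6,0,0,4,0],[0.6,0,0,4,0]]}}

```text
clock: 19.25
position: [550.2, 134.3, 102.5]
ee_rot: [0.722, -0.692, 0.0, -0.0]
contact_force: [-1.0, 0.1, 3.6]
gripper_width: 20.8
grasp_force: 59.1
```

Request:
{"api": "drive_tool", "payload": {"targets": [[0.6,0,0,1,0],[0.6,0,0,2,0],[0.6,0,0,2,0]]}}

```text
clock: 19.55
position: [550.2, 134.3, 100.8]
ee_rot: [0.722, -0.692, 0.0, -0.0]
contact_force: [-3.0, 0.1, 6.5]
gripper_width: 20.8
grasp_force: 59.5
```

Request:
{"api": "drive_tool", "payload": {"targets": [[0.6,0,0,0.5,0],[0.6,0,0,1,0],[0.6,0,0,1,0]]}}

```text
clock: 19.85
position: [550.2, 134.3, 100.0]
ee_rot: [0.722, -0.692, 0.0, -0.0]
contact_force: [-1.7, 0.6, 6.4]
gripper_width: 20.5
grasp_force: 59.5
```

Request:
{"api": "drive_tool", "payload": {"targets": [[0.6,0,0,0.5,0],[0.6,0,0,1,0],[0.6,0,0,1,0]]}}

```text
clock: 20.15
position: [550.2, 134.3, 98.4]
ee_rot: [0.722, -0.692, 0.0, -0.0]
contact_force: [-1.2, -0.5, 5.1]
gripper_width: 20.7
grasp_force: 59.2
```

Request:
{"api": "drive_tool", "payload": {"targets": [[0.6,0,0,0.5,0],[0.6,0,0,1,0],[0.6,0,0,1,0]]}}

```text
clock: 20.45
position: [550.3, 134.3, 98.0]
ee_rot: [0.722, -0.692, 0.0, -0.0]
contact_force: [-3.7, -0.2, 9.4]
gripper_width: 20.8
grasp_force: 59.6
```

Request:
{"api": "drive_tool", "payload": {"targets": [[0.6,0,0,0.5,0],[0.6,0,0,1,0],[0.6,0,0,1,0]]}}

```text
clock: 20.75
position: [550.7, 134.4, 97.7]
ee_rot: [0.722, -0.692, 0.001, -0.001]
contact_force: [-4.1, -0.4, 11.4]
gripper_width: 20.6
grasp_force: 60.1
```

```bash
python3 - <<'E'
from h import *
cv2.imwrite("pics/s8.png",arm.get_image("side"))
for n in("s7","s8"):
    g=cv2.imread(f"pics/{n}.png")[150:200,215:222].astype(int);m=g.mean(1);print(n,[(int(a[0]),int(a[2])) for a in m[::2]])
E
```

```text
s7 [(97, 106), (97, 107), (97, 107), (95, 104), (95, 106), (109, 115), (30, 87), (35, 90), (35, 91), (35, 89), (35, 92), (47, 87), (75, 81), (56, 60), (57, 61), (58, 63), (57, 61), (75, 81), (57, 86), (43, 91), (95, 103), (95, 107), (97, 108), (34, 35), (42, 43)]
s8 [(95, 107), (96, 107), (96, 108), (97, 108), (97, 109), (96, 107), (96, 107), (96, 106), (98, 108), (76, 96), (75, 82), (57, 61), (59, 64), (60, 64), (56, 60), (75, 81), (65, 86), (33, 91), (34, 88), (38, 91), (96, 103), (97, 108), (98, 110), (34, 35), (41, 43)]
```

Request:
{"api": "drive_tool", "payload": {"targets": [[0.6,0,0,-1.5,0],[0.6,0,0,-2.5,0],[0.6,0,0,-2.5,0],[-1,0,0,-2.5,0],[-1,0,0,-2.5,0],[-1,0,0,-2.5,0],[-1,0,0,-2.5,0],[-1,0,0,-30,0],[-1,0,0,-60,0],[-1,0,0,-90,0],[-1,0,0,-110,0],[-1,0,0,-110,0]]}}

```text
clock: 22.0
position: [551.8, 135.0, 209.2]
ee_rot: [0.722, -0.692, 0.001, -0.003]
contact_force: [-0.4, -0.3, -0.4]
gripper_width: 85.4
grasp_force: 0.0
```

```bash
python3 - <<'E'
from h import *
im=arm.get_image("side");cv2.imwrite("pics/s9.png",im)
m=im[150:200,215:222].astype(int).mean(1);print([(int(a[0]),int(a[2])) for a in m[::2]])
im=im[90:180,190:250];mat=cv2.imread("pics/side0.png")[90:180,190:250]
d=np.abs(im.astype(int)-mat).sum(2)>60
for r in range(0,80,6):
    x=np.where(d[r])[0];print(90+r,190+x.min() if len(x) else None,190+x.max() if len(x) else None)
# top of nozzle, if home: origin z~55
p=arm.camera_params("side");
for z in(155,152,160):
    q,_=cv2.projectPoints(np.array([[550.,134.6,z]]),p["rvec"],p["tvec"],np.array([[192/np.tan(np.radians(p["fov_y"]/2)),0,p["cx"]],[0,192/np.tan(np.radians(p["fov_y"]/2)),p["cy"]],[0,0,1]]),None);print(z,q.ravel())
E
```

```text
[(91, 102), (91, 102), (92, 103), (92, 103), (91, 102), (92, 102), (92, 102), (93, 103), (90, 104), (47, 78), (71, 78), (55, 60), (56, 60), (58, 62), (54, 58), (75, 80), (49, 85), (35, 89), (33, 85), (44, 89), (93, 100), (94, 105), (96, 107), (31, 33), (41, 42)]
90 190 243
96 190 243
102 190 241
108 190 195
114 191 193
120 None None
126 None None
132 None None
138 None None
144 221 221
150 212 212
156 222 222
162 210 226
168 210 224
155 [215.88280054 136.83200228]
152 [215.9682642  138.07697928]
160 [215.73966604 134.74691548]
```

```bash
python3 - <<'E'
from h import *
a=cv2.imread("pics/s9.png").astype(int);b=cv2.imread("pics/side0.png").astype(int)
d=(np.abs(a-b).sum(2)>12)
for r in range(112,178,3): print(r,''.join('#' if x else '.' for x in d[r,195:245]))
E
```

```text
112 ##################################################
115 ##################################################
118 ##################################################
121 ##################################################
124 ##################################################
127 ##################################################
130 ##################################################
133 ##################################################
136 #######################.##########################
139 ##################.#...###########################
142 ####################..############################
145 ##########################################.#######
148 #####################.#####.######################
151 ##################################################
154 ##################################################
157 ####################....##########################
160 ################.#################################
163 #############################.####################
166 ##.###############################################
169 ###############.##############.#.#################
172 ###############.###.#####.###.#..#################
175 #####.##########.##.###.#....######.##############
```

```bash
python3 - <<'E'
from h import *
a=cv2.imread("pics/s9.png").astype(int)
for r in range(126,176,3): print(r,' '.join(f"{a[r,x,2]:3d}/{a[r,x,2]-a[r,x,0]:2d}" for x in range(204,230,2)))
E
```

```text
126 228/23 229/23 229/23 229/21 232/20 230/22 230/21 229/22 228/22 229/21 233/22 230/19 229/21
129 228/22 228/21 228/23 231/20 232/20 229/22 228/22 232/19 231/20 231/21 230/20 230/21 228/23
132 229/23 228/21 228/21 229/21 228/23 233/19 231/21 234/22 235/22 237/23 227/26 220/32 225/34
135 235/23 233/26 230/31 217/31 156/16  86/ 5  88/ 5 104/ 4 110/ 4 112/ 4 112/ 5 113/ 5 113/ 5
138 110/ 4 112/ 5 113/ 5 114/ 5 118/ 5  97/10 113/13  91/ 8 117/ 4 115/ 7 115/ 6 114/ 5 114/ 6
141 117/ 5 115/ 6 115/ 6 115/ 7 110/ 5 106/14 111/12 103/13  89/ 6 117/ 6 116/ 5 113/ 6 114/ 5
144 115/ 5 114/ 6 115/ 6 115/ 5  91/ 9 105/11 110/13 104/11  92/ 8 118/ 5 115/ 5 112/ 5 114/ 6
147 114/ 5 112/ 4 115/ 5 116/ 5  92/10 106/12 107/12 104/ 9  97/10 106/ 7 114/ 6 114/ 6 114/ 5
150 113/ 6 115/ 4 115/ 5 115/ 5  89/12 106/10 107/11 104/12  99/11  94/ 4 115/ 4 114/ 5 118/ 7
153 115/ 5 114/ 5 112/ 5 116/ 6  91/ 7 106/12 106/11 107/12 100/12 100/ 9 113/ 5 115/ 4 114/ 5
156 115/ 7 115/ 7 117/ 7 115/ 6  94/ 6 103/12 107/13 103/10  98/10  90/ 8 115/ 6 113/ 7 113/ 4
159 114/ 4 116/ 6 113/ 6 114/ 5 101/ 5  99/11 106/12 103/10 102/11  84/ 9 113/ 4 117/ 7 114/ 4
162 115/ 6 114/ 5 119/ 6  67/ 9  95/12 100/11 108/11 105/12 100/11  98/11  69/ 5  73/ 7 116/ 6
165 117/ 6 116/ 6  77/ 6  70/ 7  89/39 104/ 8 105/10 109/10 101/ 8  96/15  76/30  76/ 7 100/ 4
168 116/ 5 119/ 6  73/ 4  76/ 6  77/ 5  77/32  78/29  81/40  75/22  79/ 4  79/ 8  57/ 4  84/ 5
171 113/ 4 116/ 6  97/ 3  49/ 3  47/ 0  46/ 5  55/ 2  67/ 4  68/ 6  60/ 2  60/ 5  35/ 2  73/ 5
174 115/ 4 116/ 5 119/ 6  51/ 3  64/ 3  54/ 3  64/ 4  65/ 5  72/ 6  70/ 7  69/ 5  47/ 0  75/ 6
```

```bash
python3 -c "
from bench import arm
print(arm.job_done())"
```

```text
the job is handed in; nothing more can be done
None
```

I've handed the job in. The sleeve was pushed back onto its catch and released, then the nozzle was pressed home at about 13 N until the sleeve went forward again, and let go. The last side-camera image showed the sleeve forward and the nozzle upright and down in the coupler. I did not pull on it to test the lock, and the hand-in returned no verdict.

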